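# Gauge two ferrules and offer the good one up to a gouge handle

### The arm

A 6-joint arm with a two-finger parallel gripper is mounted at the origin on the work surface. World frame = base frame: x ahead of the robot, y to its left, z up, the work surface at z = 0. Lengths are in m, angles in rad, forces in N, time in s.
With the tool pointing down it reaches from about 0.4 to 0.825 m from the base axis. Payload 7 kg.
Tool frame: the origin (TCP) lies on the front face of the gripper's body, between the roots of the fingers; the fingertips stand 66 mm ahead of it and the grasp point (between the pads) lies 47 mm ahead of it; z points along the fingers, y is the line along which they close (so a half turn about z gives the same grasp; the last joint's range is limited). The gripper opens to 88 mm and grips with 3 to 60 N. Pads are 19 mm wide; open, the fingers measure 130 mm over their backs; the gripper's body (78 mm by 193 mm) begins 47 mm behind the grasp point.
Start: joints at [-0.834, 0.359, 0.012, 0, -1.224, -0.288], TCP at [0.293, -0.608, 0.292] pointing down, gripper open.
Joint ranges: [-3.07, 3.07], [-1.43, 2.12], [-1.02, 1.25], [-3.03, 1.67], [-3.05, -0], [-3.03, 3.03]. Speed limits (rad/s): [2.39, 2.39, 3.01, 3.14, 3.14, 3.14].

### API

Orientations are given as [roll, pitch, yaw] about the fixed x, y, z axes, in that order (R = Rz(yaw) Ry(pitch) Rx(roll)).
In Python, from station import arm gives the robot as it stands. The module is installed in compiled form; this text tells all that it offers.
- The arm moves only by the tool move_arm, never from a script. Its argument "increments" is a list of rows, each an object of numbers: "jaw": the gripper command: -1 is shut, 1 is fully open, values between are in proportion; "dx", "dy", "dz": the shift along the tool's x, y, z in m; "twist": the turn about the tool's z in rad. A call has 1 to 12 rows; each row shifts and turns the commanded pose from where the row before left it, along the tool's axes as they then stand; what a row does not reach is not made up. A row lasts 1/12 s, in which the tool goes at most 41.7 mm and 7.16 degrees, less where a joint would pass 70% of its speed; a pose out of reach is approached as far as the arm can. A call is refused whole if a number of a shift passes 0.0417 or a number of a turn 0.125, either way. A call with a gripper value outside its range is refused whole. The fingers move at their own pace and stop on an object; "force" is the grip in N (left out, the last holds). Time passes only in rows, so rows that do not move let the fingers close. It gives the time, the measured TCP pose, the force, the opening and the grip force at its end, in the units of the state.
- arm.get_state(): the state, without advancing time (a new reading comes with each control period).
- arm.grab_frame(name): name is "scene" or "side" or "wrist"; returns the picture (480x640x3 uint8, blue, green, red); there is no depth.
- arm.camera_info(name): a dict with "K" (3x3 intrinsics, pixels), "extrinsics" (4x4, takes a point from camera to world coordinates). Camera axes: x right, y down, z forward; pixel columns grow to the right and rows downward; lengths in m; the calibration is good to about 2 mm. A picture is of the moment at which its call begins: read the wrist's pose just before it. camera_info takes no time and is no camera call; for the wrist camera it gives the pose at the moment of the call.
- arm.job_done(): hands the job in; it is judged then, once.
Trained networks look in the newest picture that a camera, given by its name, has taken for a name from the list of things; names that differ only in an ending like _2 or _b are one class to them, and where a whole thing is asked for, a point or a joint stands for the part that bears it (a point fixed in the world has none). Each returns a list of dicts, best first, with "score" (0 to 1); they miss things now and then, are a little off and sometimes report something else, mostly with a low value. They report only what shows in the picture. A call takes as long as a camera call. They do not tell look-alikes from the thing itself.
- arm.find_in(camera, name): "position" ([x, y, z] in m, in world coordinates, good to about 4 mm: the middle of the surface that is visible of it).
- arm.silhouettes(camera, name): "pixels" (480x640 bool, what is visible of it).
- arm.pinpoint(camera, name): "position" ([x, y, z] in m, in world coordinates, good to about 4 mm: a listed point, or the origin of a listed thing).
The state is a dict: "t": time; "q": joint angles; "qd": joint speeds; "joint_efforts": joint torques, N m; "eef_pos": TCP position; "ee_rot": TCP orientation; "force": force on the tool from outside, world axes, zero at the start; "moment": the same for the moment, N m; "width": finger opening in m; "gripper_force": force on a finger pad.
Only numpy, scipy, OpenCV 4.12 (cv2) and the standard library are available. Lean on these libraries where they do the work, as an engineer would, in place of code of your own. Each camera call takes 0.05 s, during which the arm holds its last target. There are 200 camera calls.

### The job

Only one of the two brass ferrules slips all the way down the steel gauge pin: find out which by sliding it fully home on the pin, and drop the other one into the scrap tin. Then carry the good ferrule across the bench to the gouge handle standing in the vice and hold it upright about 5 to 10 mm above the wooden tenon, its bore in line with the tenon and never touching the handle or the vice, so that the carver can guide it down. Leave the mask, the mallet and the loose gouges where they are, and finish while still holding the ferrule there.

Things in the scene. Friction and masses are not known exactly. Their poses are not given: they have to be found in the camera images.
- ferrule_a: Brass ferrule (a plain tube) standing on end on the bench: outer diameter 26 mm, height 30 mm, mass 40 to 80 g. Origin: centre of its lower end; z along the bore. The two ferrules are alike outside; one has a 20.4 mm bore and the other is bored too small, 15 mm. Which is which is for the gauge pin to show.
- ferrule_b: The other brass ferrule, standing on end elsewhere on the bench: outer diameter 26 mm, height 30 mm, mass 40 to 80 g. Origin: centre of its lower end; z along the bore. Bore 20.4 mm or 15 mm, the opposite of the first one.
- gauge_seat (a point): Gauge: an upright steel pin, 18 mm in diameter and 45 mm tall, on a thin steel collar (42 mm across) on a dark hardwood block (90 x 64 mm, 22 mm high) that is screwed to the bench. This point is the foot of the pin, on its axis, on the collar's top, 26 mm above the bench; z up. The pin's top 9 mm taper to a 12 mm flat nose. The good ferrule slides down until its lower end rests here; the small one stops on the taper, with its lower end about 40 mm above this point.
- tin: Round open aluminium scrap tin, loose, 120 mm across the rim, 42 mm high, wall and floor 3 mm. Origin: centre of its underside, z up. Empty at the start.
- vise: Cast-iron bench vice with wooden jaw liners, bolted down, about 215 mm long (screw and tommy bar on its -x end, reaching 145 mm from the handle) on a round base 124 mm across, jaws 100 mm wide, jaws' top 113 mm above the bench, a small anvil behind the jaws to 121 mm. Origin: under the clamped handle's axis, on the bench; x along the screw, z up. It carries a beech gouge handle, 30 mm in diameter, clamped upright with its pale wooden tenon on top; handle and vice do not move.
- tenon_top (a point): Centre of the tenon's flat top, 195 mm above the bench; z up. The tenon is 18 mm in diameter with a chamfered end and 28 mm tall; below it the handle's shoulder is 26 mm across, swelling to 30 mm.
- mask: Half-finished carved wooden animal head, loose, mass 1.6 kg, lying jaw down between the gauge and the vice: 260 mm long (snout to its +x), 180 mm wide over the ears, skull 120 mm high, forehead jewel to 135 mm, two horns rising to 190 mm above the bench. Origin: under its middle, on the bench. Leave it in place.
- mallet: Carver's round wooden mallet standing on its head, handle up, loose: head 88 mm across, 200 mm high overall. Origin: centre of its underside. Leave it in place.
- gouge_1: Gouge with a beech handle lying on the bench, loose, 250 mm long, 26 mm wide, 24 mm high. Origin: on the bench, under the handle's ferrule; x towards the blade. Leave it in place.
- gouge_2: Gouge with a dark handle lying on the bench, loose, 250 mm long, 26 mm wide, 24 mm high. Origin: on the bench, under the handle's ferrule; x towards the blade. Leave it in place.
Things that resemble listed ones, but are neither listed nor needed, are in the scene too. There is more than one size of the tin; the job needs the middle-sized.

How it is judged:
By the outcome, as a careful person would: the job done as asked, in the order asked, and still so for the second after the job is handed in, while the arm keeps its last pose, push and grip.
It also fails if it takes over 62 s, if anything falls off the work surface, if the arm or the gripper's body presses on something with over 40 N, if the wrist force passes 120 N, or if a joint passes its speed limit or range.

## Working session

There is one attempt and no reset: what is moved stays moved. The work goes in short steps, Python scripts to look and compute and a tool call to move; the robot and the scene stay as the last step left them, time stands still between calls to the robot, and variables do not carry over. Pictures are saved under pics/ and viewed, at most 10 in all, crops included, and the job is handed in when it is done.

Besides the shell and the picture viewer there is one more tool, called after "Request:" as name(argument=value, ...), one argument or row to a line, values as JSON. move_arm: Moves the arm, as the interface text tells. Its arguments: {"type":"object","properties":{"increments":{"type":"array"},"force":{"type":"number"}},"required":["increments"]}

```bash
mkdir -p pics; python3 - <<'E'
from station import arm
import cv2,numpy as np
s=arm.get_state(); print(s['t'],s['eef_pos'],s['ee_rot'],s['width'])
a=arm.grab_frame("scene");b=arm.grab_frame("side")
cv2.imwrite("pics/a.png",a);cv2.imwrite("pics/b.png",b)
for c in("scene","side"):
  print(c,np.round(arm.camera_info(c)["extrinsics"],3).tolist())
  for n in["ferrule_a","gauge_seat","tin","tenon_top","vise","mask","mallet","gouge_1"]:
    print(n,[(np.round(d["position"],3).tolist(),round(d["score"],2)) for d in arm.pinpoint(c,n)])
print(arm.get_state()['t'])
E
```

```text
0.0 [ 0.29268712 -0.60781646  0.29123685] [ 3.13995704e+00 -1.40719854e-04 -2.69294814e+00] 0.08755453562697568
scene [[0.485, 0.589, -0.646, 1.184], [0.874, -0.31, 0.373, -0.382], [0.019, -0.746, -0.665, 0.779], [0.0, 0.0, 0.0, 1.0]]
ferrule_a [([0.471, -0.336, 0.006], 0.76), ([0.571, -0.375, -0.003], 0.67)]
gauge_seat [([0.477, -0.175, 0.029], 0.64)]
tin [([0.648, -0.173, -0.002], 0.95), ([0.337, -0.298, -0.0], 0.65), ([0.678, -0.314, 0.001], 0.64)]
tenon_top [([0.541, 0.348, 0.194], 0.76)]
vise [([0.542, 0.348, 0.003], 0.81)]
mask [([0.56, 0.044, -0.002], 0.98), ([0.785, -0.033, -0.003], 0.61)]
mallet [([0.784, -0.035, -0.002], 0.96)]
gouge_1 [([0.73, 0.278, 0.002], 0.76), ([0.789, 0.226, -0.002], 0.76)]
side [[-0.941, -0.223, 0.252, 0.332], [-0.337, 0.63, -0.699, 0.626], [-0.003, -0.743, -0.669, 0.763], [0.0, 0.0, 0.0, 1.0]]
ferrule_a [([0.57, -0.365, -0.001], 0.54), ([0.477, -0.337, 0.003], 0.41)]
gauge_seat [([0.478, -0.172, 0.024], 0.55)]
tin [([0.333, -0.3, -0.001], 0.87), ([0.681, -0.318, 0.004], 0.81)]
tenon_top [([0.538, 0.347, 0.195], 0.78), ([0.475, -0.17, 0.023], 0.52)]
vise [([0.54, 0.346, 0.003], 0.92), ([0.569, -0.365, 0.003], 0.54), ([0.479, -0.171, 0.024], 0.31)]
mask [([0.557, 0.046, -0.0], 0.61)]
mallet [([0.784, -0.028, -0.001], 0.61), ([0.538, 0.347, 0.004], 0.22)]
gouge_1 [([0.788, 0.228, -0.001], 0.86), ([0.73, 0.276, 0.001], 0.64)]
0.9
```

View pics/a.png

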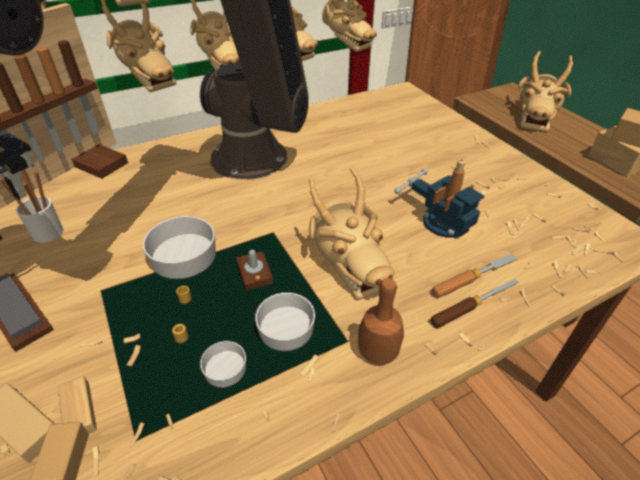

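View pics/b.png

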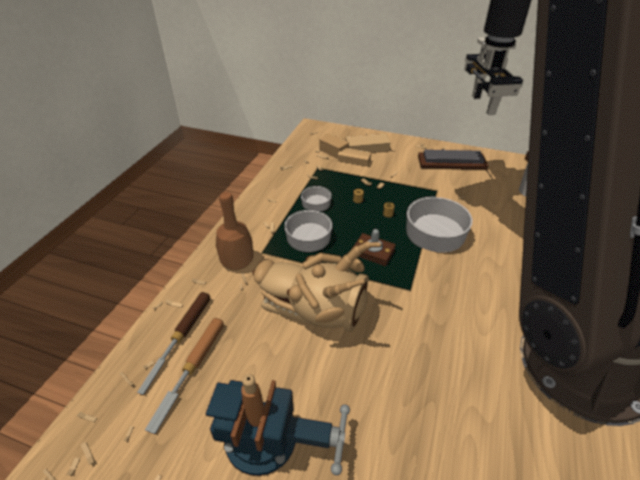

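The scene view shows three tins: the large one at pixel (180,247), the middle one at (285,320) and the small one at (223,364). The ferrules are at (184,295) and (180,333), and the gauge is at (254,265). The side view agrees. The mask lies between the gauge and the vice.

I'll turn the tool so the fingers close along world x, then look from above the ferrules.

Request:
move_arm(
  increments=[
    {"twist":-0.1247,"jaw":1},
    {"twist":-0.1247,"jaw":1},
    {"twist":-0.1247,"jaw":1},
    {"twist":-0.1247,"jaw":1},
    {"twist":-0.1247,"jaw":1},
    {"twist":-0.1247,"jaw":1},
    {"twist":-0.1247,"jaw":1},
    {"twist":-0.1247,"jaw":1},
    {"twist":-0.1247,"jaw":1},
  ],
)

```text
$.increments[0]: bad value
```

Request:
move_arm(
  increments=[
    {"dx":-0.035,"dy":-0.028,"jaw":0.2},
    {"dx":-0.035,"dy":-0.028,"jaw":0.2},
    {"dx":-0.035,"dy":-0.028,"jaw":0.2},
    {"dx":-0.035,"dy":-0.028,"jaw":0.2},
    {"dx":-0.035,"dy":-0.028,"jaw":0.2},
    {"dx":-0.035,"dy":-0.028,"jaw":0.2},
    {"dx":-0.03,"dy":-0.028,"jaw":0.2},
    {"jaw":0.2},
    {"jaw":0.2},
  ],
)

```text
$.increments[0]: bad value
```

```bash
cat > h.py <<'E'
from station import arm
import cv2,numpy as np
def look(name,*things):
  s=arm.get_state(); I=arm.camera_info("wrist")
  f=arm.grab_frame("wrist"); cv2.imwrite(f"pics/{name}.png",f)
  print(round(s['t'],2),np.round(s['eef_pos'],4),np.round(s['ee_rot'],3),round(s['width'],4),np.round(s['force'],1),s['gripper_force'])
  print("cam",np.round(I["extrinsics"],3).tolist(),"f",I["K"][0][0])
  for n in things:
    print(n,[(np.round(d["position"],4).tolist(),round(d["score"],2)) for d in arm.pinpoint("wrist",n)])
  return f,I
def ray(I,u,v,z):
  K=np.array(I["K"]);E=np.array(I["extrinsics"])
  d=E[:3,:3]@np.linalg.solve(K,[u,v,1]);o=E[:3,3]
  return o+d*(z-o[2])/d[2]
E
python3 - <<'E'
from h import *
look("w1","ferrule_a","gauge_seat","tin")
E
```

```text
0.9 [ 0.2928 -0.6081  0.2922] [-3.142 -0.    -2.693] 0.0878 [-1.   0.4  1. ] 0.0
cam [[-0.433, 0.859, 0.273, 0.218], [0.901, 0.413, 0.131, -0.644], [-0.0, 0.303, -0.953, 0.385], [0.0, 0.0, 0.0, 1.0]] f 381.30017927800975
ferrule_a []
gauge_seat []
tin []
```

View pics/w1.png

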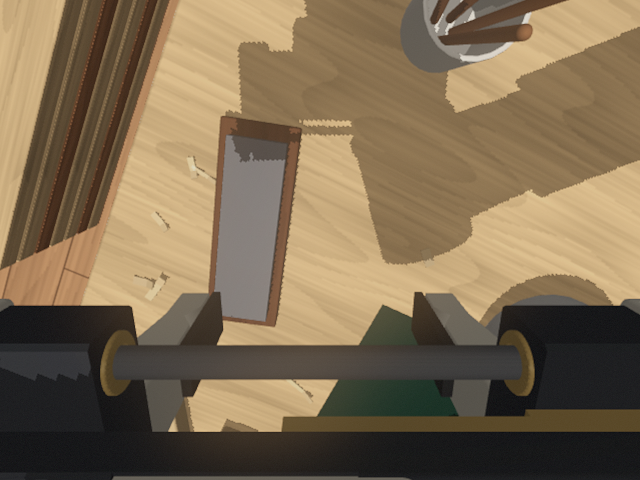

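The view shows only the bench end by the whetstone, because both moves were refused. I'll give every key in each row.

Request:
move_arm(
  increments=[
    {"jaw":1,"dx":0,"dy":0,"dz":0,"twist":-0.1247},
    {"jaw":1,"dx":0,"dy":0,"dz":0,"twist":-0.1247},
    {"jaw":1,"dx":0,"dy":0,"dz":0,"twist":-0.1247},
    {"jaw":1,"dx":0,"dy":0,"dz":0,"twist":-0.1247},
    {"jaw":1,"dx":0,"dy":0,"dz":0,"twist":-0.1247},
    {"jaw":1,"dx":0,"dy":0,"dz":0,"twist":-0.1247},
    {"jaw":1,"dx":0,"dy":0,"dz":0,"twist":-0.1247},
    {"jaw":1,"dx":0,"dy":0,"dz":0,"twist":-0.1247},
    {"jaw":1,"dx":0,"dy":0,"dz":0,"twist":-0.1247},
  ],
  force=25,
)

```text
t: 1.85
eef_pos: [0.2929, -0.6081, 0.2921]
ee_rot: [3.142, 0.0, -1.564]
force: [0.1, 0.3, -0.4]
width: 0.0876
gripper_force: 0.0
```

Request:
move_arm(
  increments=[
    {"jaw":0.2,"dx":-0.035,"dy":-0.028,"dz":0,"twist":0},
    {"jaw":0.2,"dx":-0.035,"dy":-0.028,"dz":0,"twist":0},
    {"jaw":0.2,"dx":-0.035,"dy":-0.028,"dz":0,"twist":0},
    {"jaw":0.2,"dx":-0.035,"dy":-0.028,"dz":0,"twist":0},
    {"jaw":0.2,"dx":-0.035,"dy":-0.028,"dz":0,"twist":0},
    {"jaw":0.2,"dx":-0.035,"dy":-0.028,"dz":0,"twist":0},
    {"jaw":0.2,"dx":-0.03,"dy":-0.028,"dz":0,"twist":0},
    {"jaw":0.2,"dx":0,"dy":0,"dz":0,"twist":0},
    {"jaw":0.2,"dx":0,"dy":0,"dz":0,"twist":0},
  ],
)

```text
t: 2.6
eef_pos: [0.4785, -0.3811, 0.2923]
ee_rot: [-3.141, -0.0, -1.567]
force: [-0.4, -0.6, 0.6]
width: 0.0531
gripper_force: 0.0
```

```bash
python3 - <<'E'
from h import *
look("w2","ferrule_a","gauge_seat","tin")
E
```

```text
2.6 [ 0.4785 -0.3811  0.2923] [-3.141 -0.    -1.567] 0.0531 [-0.4 -0.6  0.6] 0.0
cam [[-1.0, -0.003, -0.002, 0.479], [-0.004, 0.953, 0.303, -0.463], [0.0, 0.303, -0.953, 0.385], [0.0, 0.0, 0.0, 1.0]] f 381.30017927800975
ferrule_a [([0.474, -0.3321, -0.0004], 0.84), ([0.5672, -0.3678, -0.0014], 0.61)]
gauge_seat [([0.4705, -0.1709, 0.0268], 0.78), ([0.4759, -0.3326, 0.0003], 0.73)]
tin [([0.6815, -0.3157, 0.0019], 0.93), ([0.3375, -0.3014, -0.0007], 0.86)]
```

View pics/w2.png

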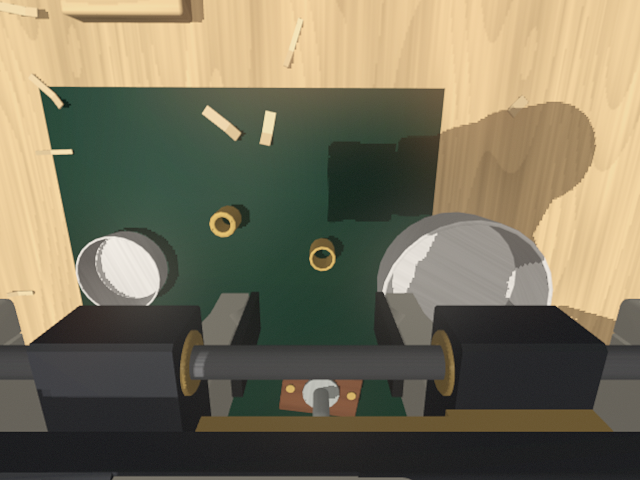

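From above, the ferrule at pixel (322,255) has a thin wall and a wide bore. The one at (223,222) has a thick wall and a small bore. So the ferrule at about (0.474, -0.333) is probably the good one, and the pin will prove it. The gauge collar is at about (321,393). I'll refine these from the pixels.

```bash
python3 - <<'E'
from h import *
f=cv2.imread("pics/w2.png");I=arm.camera_info("wrist")
hsv=cv2.cvtColor(f,cv2.COLOR_BGR2HSV)
for (x0,x1,y0,y1) in((300,345,232,280),(200,250,198,245)):
  c=hsv[y0:y1,x0:x1]; m=((c[...,0]<30)&(c[...,1]>80)&(c[...,2]>140)).astype(np.uint8)
  cs,_=cv2.findContours(m,cv2.RETR_EXTERNAL,cv2.CHAIN_APPROX_NONE);k=max(cs,key=cv2.contourArea)
  e=cv2.fitEllipse(k);u,v=e[0][0]+x0,e[0][1]+y0
  print(u,v,e[1],ray(I,u,v,.03))
for p in ((321,393),(321,391)): print("collar",ray(I,*p,.026))
# pin points: triangulate scene/side gauge silhouettes of pin unavailable; save zooms
a=cv2.imread("pics/a.png")[235:295,220:290];b=cv2.imread("pics/b.png")[220:270,340:410]
w=f[370:415,270:370]
r=lambda i:cv2.resize(i,(400,290),interpolation=cv2.INTER_CUBIC)
cv2.imwrite("pics/z.png",np.vstack([np.hstack([r(a),r(b)]),np.hstack([r(w),r(f[190:290,190:360])])]))
E
```

```text
321.8484420776367 258.2407417297363 (24.026216506958008, 25.1453800201416) [ 0.47096634 -0.33839187  0.03      ]
222.10400199890137 223.99519157409668 (24.179933547973633, 26.375377655029297) [ 0.56689655 -0.37351748  0.03      ]
collar [ 0.47148122 -0.17548775  0.026     ]
collar [ 0.47148584 -0.17818649  0.026     ]
```

View pics/z.png

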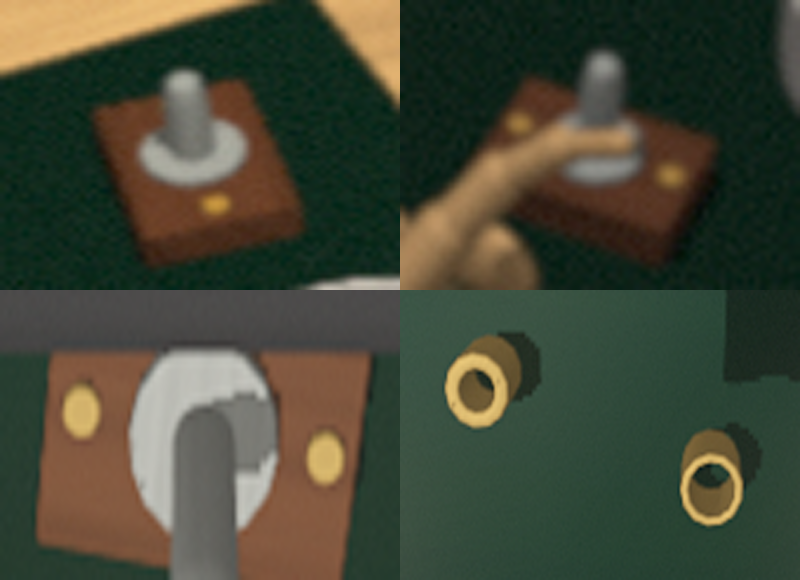

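The crops confirm this: the top-left ring (222.7,224.5) is thick-walled and the lower-right ring (322.6,259) thin-walled. The pin stands at the centre of its collar. I'll descend on the thin-walled ferrule.

Request:
move_arm(
  increments=[
    {"jaw":0.2,"dx":-0.011,"dy":0.002,"dz":0.03,"twist":0},
    {"jaw":0.2,"dx":-0.011,"dy":0.002,"dz":0.03,"twist":0},
    {"jaw":0.2,"dx":-0.011,"dy":0.002,"dz":0.03,"twist":0},
    {"jaw":0.2,"dx":-0.011,"dy":0.001,"dz":0.03,"twist":0},
    {"jaw":0.2,"dx":0,"dy":0,"dz":0.03,"twist":0},
    {"jaw":0.2,"dx":0,"dy":0,"dz":0.03,"twist":0},
    {"jaw":0.2,"dx":0,"dy":0,"dz":0.025,"twist":0},
    {"jaw":0.2,"dx":0,"dy":0,"dz":0.0183,"twist":0},
    {"jaw":0.2,"dx":0,"dy":0,"dz":0,"twist":0},
  ],
)

```text
t: 3.55
eef_pos: [0.4687, -0.34, 0.0671]
ee_rot: [3.139, 0.0, -1.572]
force: [-0.7, -0.5, -0.2]
width: 0.0525
gripper_force: 0.0
```

Request:
move_arm(
  increments=[
    {"jaw":-1,"dx":0,"dy":0,"dz":0,"twist":0},
    {"jaw":-1,"dx":0,"dy":0,"dz":0,"twist":0},
    {"jaw":-1,"dx":0,"dy":0,"dz":0,"twist":0},
    {"jaw":-1,"dx":0,"dy":0,"dz":0,"twist":0},
    {"jaw":-1,"dx":0,"dy":0,"dz":0,"twist":0},
    {"jaw":-1,"dx":0,"dy":0,"dz":0,"twist":0},
  ],
)

```text
t: 4.05
eef_pos: [0.47, -0.3391, 0.0692]
ee_rot: [-3.141, -0.0, -1.571]
force: [-0.1, -1.2, 0.5]
width: 0.0255
gripper_force: 25.0
```

```bash
python3 - <<'E'
from h import *
S,D=arm.camera_info("scene"),arm.camera_info("side")
for z in(.071,): print(ray(S,252,250.5,z),ray(D,375.9,230.3,z))
f,I=look("g1","ferrule_a")
cv2.imwrite("pics/g1c.png",cv2.resize(f[150:480,120:520],None,fx=1.5,fy=1.5))
E
```

```text
[ 0.47103681 -0.16881443  0.071     ] [ 0.47190569 -0.17424448  0.071     ]
4.05 [ 0.47   -0.3391  0.0692] [-3.141 -0.    -1.571] 0.0255 [-0.1 -1.2  0.5] 24.999770522117615
cam [[-1.0, 0.001, -0.0, 0.47], [0.0, 0.953, 0.303, -0.421], [0.0, 0.303, -0.953, 0.162], [0.0, 0.0, 0.0, 1.0]] f 381.30017927800975
ferrule_a [([0.5659, -0.3656, 0.002], 0.8), ([0.4722, -0.3337, 0.0006], 0.69)]
```

View pics/g1c.png

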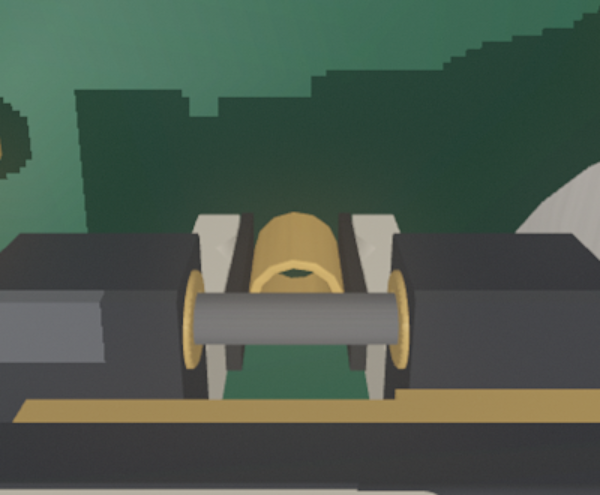

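The ferrule is between the pads at crop (295,261), front rim at full-image (316.7,324) and lower edge at (316.7,291.3). I'll compute its offset from the TCP.

```bash
python3 - <<'E'
from h import *
I=arm.camera_info("wrist");print(np.round(I["K"],1).tolist(),arm.get_state()['eef_pos'])
for i in range(2):
  I=arm.camera_info("wrist");print(np.round(I["extrinsics"][:3,3],4),ray(I,316.7,324,.03),ray(I,316.7,291.3,0.))
E
```

```text
[[381.3, 0.0, 316.9], [0.0, 381.3, 244.1], [0.0, 0.0, 1.0]] [ 0.46999778 -0.33900221  0.06914161]
[ 0.4699 -0.4213  0.1621] [ 0.4698935  -0.34667488  0.03      ] [ 0.46989343 -0.34680001  0.        ]
[ 0.4699 -0.4213  0.1621] [ 0.4698935  -0.34667488  0.03      ] [ 0.46989343 -0.34680001  0.        ]
```

Request:
move_arm(
  increments=[
    {"jaw":-1,"dx":0,"dy":0,"dz":-0.03,"twist":0},
    {"jaw":-1,"dx":0,"dy":0,"dz":-0.035,"twist":0},
    {"jaw":-1,"dx":0,"dy":0,"dz":-0.035,"twist":0},
    {"jaw":-1,"dx":-0.03,"dy":-0.0015,"dz":0,"twist":0},
    {"jaw":-1,"dx":-0.035,"dy":0,"dz":0,"twist":0},
    {"jaw":-1,"dx":-0.035,"dy":0,"dz":0,"twist":0},
    {"jaw":-1,"dx":-0.035,"dy":0,"dz":0,"twist":0},
    {"jaw":-1,"dx":-0.027,"dy":0,"dz":0,"twist":0},
    {"jaw":-1,"dx":0,"dy":0,"dz":0.017,"twist":0},
    {"jaw":-1,"dx":0,"dy":0,"dz":0,"twist":0},
    {"jaw":-1,"dx":0,"dy":0,"dz":0,"twist":0},
    {"jaw":-1,"dx":0,"dy":0,"dz":0,"twist":0},
  ],
)

```text
t: 5.15
eef_pos: [0.4715, -0.1773, 0.1522]
ee_rot: [3.141, -0.0, -1.571]
force: [0.4, -0.6, -1.2]
width: 0.0256
gripper_force: 25.0
```

```bash
python3 - <<'E'
from h import *
f,I=look("g2")
a=arm.grab_frame("scene")
r=lambda i,s:cv2.resize(i,s,interpolation=cv2.INTER_CUBIC)
# scale 3 wrist crop u 230-400 (170) x v 200-380(180); scene 100x... 
cv2.imwrite("pics/g2c.png",np.hstack([r(f[220:400,240:400],(480,540)),r(a[190:300,210:305],(300,347))if 0 else cv2.copyMakeBorder(r(a[190:300,210:300],(300,367)),0,173,0,0,0)]))
E
```

```text
5.15 [ 0.4715 -0.1773  0.1522] [ 3.141 -0.    -1.571] 0.0256 [ 0.4 -0.6 -1.2] 24.99909390695393
cam [[-1.0, 0.001, -0.001, 0.471], [0.001, 0.953, 0.303, -0.26], [0.001, 0.303, -0.953, 0.245], [0.0, 0.0, 0.0, 1.0]] f 381.30017927800975
```

View pics/g2c.png

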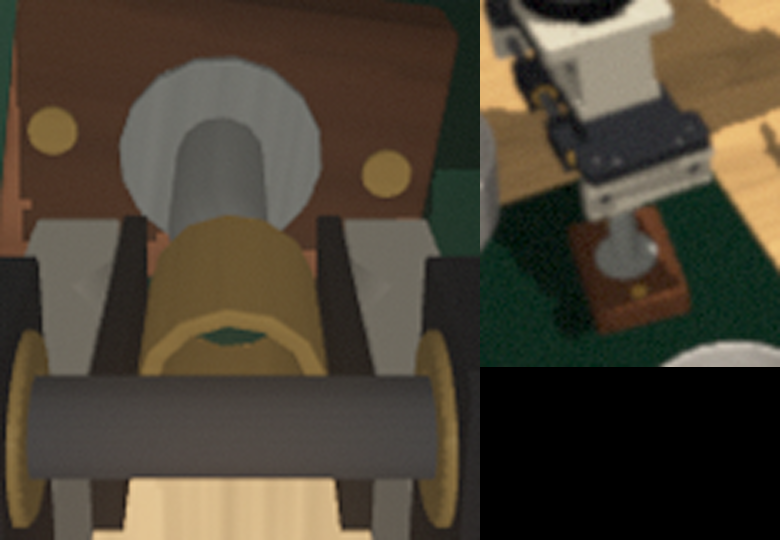

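The wrist crop shows the pin foot at full-image (313,259.3), the collar front edge at (313.3,239.3) and the ferrule's lower front edge at (316.3,292.3). The ferrule is slightly off in x.

```bash
python3 - <<'E'
from h import *
I=arm.camera_info("wrist")
p=lambda *a:np.round(ray(I,*a),4)
print("pin",p(313,259.3,.026)+[0,.009,0],"collar",p(313.3,239.3,.026)+[0,.021,0],"fer",p(316.3,292.3,.0832)+[0,.013,0],p(316.5,323.5,.1132)+[0,.013,0])
# pin centre line near ferrule: row 215 -> u 216/3
print(p(240+217/3,220+205/3,.05))
E
```

```text
pin [ 0.4738 -0.1715  0.026 ] collar [ 0.4735 -0.1722  0.026 ] fer [ 0.4717 -0.1719  0.0832] [ 0.4716 -0.1725  0.1132]
[ 0.474  -0.1719  0.05  ]
```

Request:
move_arm(
  increments=[
    {"jaw":-1,"dx":0,"dy":-0.002,"dz":0,"twist":0},
    {"jaw":-1,"dx":0,"dy":0,"dz":0.008,"twist":0},
    {"jaw":-1,"dx":0,"dy":0,"dz":0.006,"twist":0},
    {"jaw":-1,"dx":0,"dy":0,"dz":0.006,"twist":0},
    {"jaw":-1,"dx":0,"dy":0,"dz":0.005,"twist":0},
    {"jaw":-1,"dx":0,"dy":0,"dz":0,"twist":0},
    {"jaw":-1,"dx":0,"dy":0,"dz":0,"twist":0},
  ],
)

```text
t: 5.83
eef_pos: [0.4731, -0.1769, 0.1263]
ee_rot: [3.14, -0.0, -1.57]
force: [0.1, -0.2, -0.7]
width: 0.0254
gripper_force: 25.0
```

Request:
move_arm(
  increments=[
    {"jaw":-1,"dx":0,"dy":0,"dz":0.006,"twist":0},
    {"jaw":-1,"dx":0,"dy":0,"dz":0.006,"twist":0},
    {"jaw":-1,"dx":0,"dy":0,"dz":0.006,"twist":0},
    {"jaw":-1,"dx":0,"dy":0,"dz":0.006,"twist":0},
    {"jaw":-1,"dx":0,"dy":0,"dz":0.006,"twist":0},
    {"jaw":-1,"dx":0,"dy":0,"dz":0,"twist":0},
    {"jaw":-1,"dx":0,"dy":0,"dz":0,"twist":0},
  ],
)

```text
t: 6.42
eef_pos: [0.4732, -0.1769, 0.0964]
ee_rot: [3.14, -0.0, -1.57]
force: [0.1, 0.1, -0.5]
width: 0.0253
gripper_force: 25.0
```

Request:
move_arm(
  increments=[
    {"jaw":-1,"dx":0,"dy":0,"dz":0.0015,"twist":0},
    {"jaw":-1,"dx":0,"dy":0,"dz":0,"twist":0},
    {"jaw":-0.1,"dx":0,"dy":0,"dz":0,"twist":0},
    {"jaw":-0.1,"dx":0,"dy":0,"dz":0,"twist":0},
    {"jaw":0.2,"dx":0,"dy":0,"dz":0,"twist":0},
    {"jaw":0.2,"dx":0,"dy":0,"dz":0,"twist":0},
    {"jaw":0.2,"dx":0,"dy":0,"dz":-0.02,"twist":0},
    {"jaw":0.2,"dx":0,"dy":0,"dz":-0.025,"twist":0},
    {"jaw":0.2,"dx":0,"dy":0,"dz":-0.03,"twist":0},
    {"jaw":0.2,"dx":0.021,"dy":-0.01,"dz":0,"twist":0},
    {"jaw":0.2,"dx":0.03,"dy":-0.015,"dz":0,"twist":0},
    {"jaw":0.2,"dx":0,"dy":0,"dz":0,"twist":0},
  ],
)

```text
t: 7.42
eef_pos: [0.501, -0.2308, 0.1715]
ee_rot: [-3.138, -0.001, -1.571]
force: [0.5, -0.4, 0.1]
width: 0.053
gripper_force: 0.0
```

```bash
python3 - <<'E'
from h import *
look("c1","ferrule_a")
a=arm.grab_frame("scene");b=arm.grab_frame("side")
for c in("scene","side"):print(c,[(np.round(d["position"],3).tolist(),round(d["score"],2)) for d in arm.pinpoint(c,"ferrule_a")])
r=lambda i:cv2.resize(i,(400,400),interpolation=cv2.INTER_CUBIC)
cv2.imwrite("pics/c1c.png",np.hstack([r(a[200:300,200:300]),r(b[190:290,330:430])]))
E
```

```text
7.42 [ 0.501  -0.2308  0.1715] [-3.138e+00 -1.000e-03 -1.571e+00] 0.053 [ 0.5 -0.4  0.1] 0.0
cam [[-1.0, -0.0, 0.003, 0.501], [0.0, 0.953, 0.302, -0.313], [-0.003, 0.302, -0.953, 0.265], [0.0, 0.0, 0.0, 1.0]] f 381.30017927800975
ferrule_a [([0.5668, -0.3688, 0.0018], 0.88), ([0.4759, -0.1719, 0.0247], 0.72)]
scene [([0.57, -0.373, -0.004], 0.72), ([0.471, -0.167, 0.032], 0.49)]
side [([0.478, -0.173, 0.026], 0.44)]
```

View pics/c1c.png

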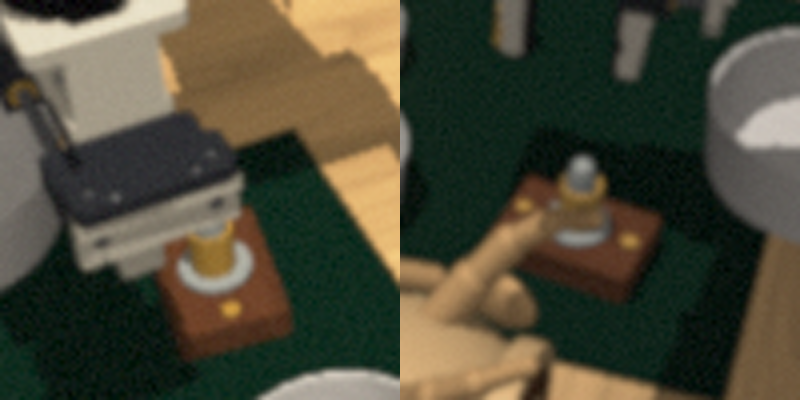

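The ferrule is seated on the collar with the pin's nose standing out above it, so it is the good one. Now for the other one.

Request:
move_arm(
  increments=[
    {"jaw":0.2,"dx":0.035,"dy":-0.017,"dz":0,"twist":0},
    {"jaw":0.2,"dx":0.035,"dy":-0.017,"dz":0,"twist":0},
    {"jaw":0.2,"dx":0.035,"dy":-0.017,"dz":0,"twist":0},
    {"jaw":0.2,"dx":0.034,"dy":-0.016,"dz":0,"twist":0},
    {"jaw":0.2,"dx":0,"dy":0,"dz":0.03,"twist":0},
    {"jaw":0.2,"dx":0,"dy":0,"dz":0.03,"twist":0},
    {"jaw":0.2,"dx":0,"dy":0,"dz":0.025,"twist":0},
    {"jaw":0.2,"dx":0,"dy":0,"dz":0.0155,"twist":0},
    {"jaw":0.2,"dx":0,"dy":0,"dz":0,"twist":0},
    {"jaw":0.2,"dx":0,"dy":0,"dz":0,"twist":0},
  ],
)

```text
t: 8.55
eef_pos: [0.5652, -0.3661, 0.0691]
ee_rot: [3.14, 0.0, -1.57]
force: [0.4, 0.1, 0.3]
width: 0.0526
gripper_force: 0.0
```

Request:
move_arm(
  increments=[
    {"jaw":-1,"dx":0,"dy":0,"dz":0,"twist":0},
    {"jaw":-1,"dx":0,"dy":0,"dz":0,"twist":0},
    {"jaw":-1,"dx":0,"dy":0,"dz":0,"twist":0},
    {"jaw":-1,"dx":0,"dy":0,"dz":0,"twist":0},
    {"jaw":-1,"dx":0,"dy":0,"dz":0,"twist":0},
    {"jaw":-1,"dx":0,"dy":0,"dz":-0.035,"twist":0},
    {"jaw":-1,"dx":0,"dy":0,"dz":-0.035,"twist":0},
    {"jaw":-1,"dx":0,"dy":0,"dz":-0.035,"twist":0},
    {"jaw":-1,"dx":0,"dy":0,"dz":0,"twist":0},
    {"jaw":-1,"dx":0,"dy":0,"dz":0,"twist":0},
  ],
)

```text
t: 9.38
eef_pos: [0.5666, -0.3673, 0.1779]
ee_rot: [-3.136, -0.002, -1.57]
force: [-0.0, 0.7, -1.6]
width: 0.0248
gripper_force: 25.0
```

```bash
python3 - <<'E'
from h import *
for c in("scene","side"):
  arm.grab_frame(c)
  print(c,[(np.round(d["position"],3).tolist(),round(d["score"],2)) for d in arm.pinpoint(c,"tin")])
S=arm.camera_info("scene")
for u in (255.5,315): print(ray(S,u,307,.042))
print(arm.get_state()['eef_pos'])
E
```

```text
scene [([0.647, -0.171, -0.002], 0.96), ([0.338, -0.298, -0.004], 0.67), ([0.679, -0.314, -0.002], 0.61), ([0.73, 0.281, 0.003], 0.46)]
side [([0.333, -0.302, 0.003], 0.9), ([0.679, -0.315, 0.001], 0.76), ([0.542, 0.343, 0.005], 0.72), ([0.651, -0.173, -0.001], 0.55)]
[ 0.60091267 -0.21593521  0.042     ]
[ 0.65860445 -0.10810264  0.042     ]
[ 0.56465604 -0.36651514  0.17341475]
```

Request:
move_arm(
  increments=[
    {"jaw":-1,"dx":-0.03,"dy":-0.0125,"dz":0,"twist":0},
    {"jaw":-1,"dx":-0.033,"dy":-0.014,"dz":0,"twist":0},
    {"jaw":-1,"dx":-0.033,"dy":-0.014,"dz":0,"twist":0},
    {"jaw":-1,"dx":-0.033,"dy":-0.014,"dz":0,"twist":0},
    {"jaw":-1,"dx":-0.033,"dy":-0.014,"dz":0,"twist":0},
    {"jaw":-1,"dx":-0.033,"dy":-0.014,"dz":0,"twist":0},
    {"jaw":-1,"dx":0,"dy":0,"dz":0,"twist":0},
    {"jaw":-1,"dx":0,"dy":0,"dz":0.03,"twist":0},
    {"jaw":-1,"dx":0,"dy":0,"dz":0.03,"twist":0},
    {"jaw":-1,"dx":0,"dy":0,"dz":0.02,"twist":0},
    {"jaw":-1,"dx":0,"dy":0,"dz":0.012,"twist":0},
    {"jaw":-1,"dx":0,"dy":0,"dz":0,"twist":0},
  ],
)

```text
t: 10.58
eef_pos: [0.6457, -0.1718, 0.0787]
ee_rot: [3.135, 0.0, -1.571]
force: [0.1, 0.0, -0.4]
width: 0.0249
gripper_force: 25.0
```

Request:
move_arm(
  increments=[
    {"jaw":-0.1,"dx":0,"dy":0,"dz":0,"twist":0},
    {"jaw":-0.1,"dx":0,"dy":0,"dz":0,"twist":0},
    {"jaw":-0.1,"dx":0,"dy":0,"dz":0,"twist":0},
    {"jaw":-0.1,"dx":0,"dy":0,"dz":0,"twist":0},
    {"jaw":-0.1,"dx":0,"dy":0,"dz":-0.025,"twist":0},
    {"jaw":-0.1,"dx":0,"dy":0,"dz":-0.035,"twist":0},
    {"jaw":0.2,"dx":0,"dy":0,"dz":-0.035,"twist":0},
    {"jaw":0.2,"dx":0,"dy":0,"dz":0,"twist":0},
    {"jaw":0.2,"dx":0,"dy":0,"dz":0,"twist":0},
  ],
)

```text
t: 11.33
eef_pos: [0.6495, -0.1719, 0.182]
ee_rot: [-3.134, -0.0, -1.57]
force: [-0.7, 1.0, -0.1]
width: 0.0511
gripper_force: 0.0
```

```bash
python3 - <<'E'
from h import *
look("t1","ferrule_a")
arm.grab_frame("scene");arm.grab_frame("side")
for c in("scene","side"):print(c,[(np.round(d["position"],3).tolist(),round(d["score"],2)) for d in arm.pinpoint(c,"ferrule_a")])
E
```

```text
11.33 [ 0.6495 -0.1719  0.182 ] [-3.134 -0.    -1.57 ] 0.0511 [-0.7  1.  -0.1] 0.0
cam [[-1.0, -0.002, 0.006, 0.649], [0.0, 0.953, 0.303, -0.254], [-0.006, 0.303, -0.953, 0.275], [0.0, 0.0, 0.0, 1.0]] f 381.30017927800975
ferrule_a [([0.6448, -0.1723, 0.0042], 0.9), ([0.4746, -0.1674, 0.0259], 0.71)]
scene [([0.473, -0.17, 0.032], 0.47)]
side [([0.648, -0.171, 0.002], 0.49), ([0.479, -0.174, 0.027], 0.48)]
```

Request:
move_arm(
  increments=[
    {"jaw":0.2,"dx":0,"dy":0.03,"dz":0,"twist":0},
    {"jaw":0.2,"dx":0,"dy":0.036,"dz":0,"twist":0},
    {"jaw":0.2,"dx":0,"dy":0.036,"dz":0,"twist":0},
    {"jaw":0.2,"dx":0,"dy":0.036,"dz":0,"twist":0},
    {"jaw":0.2,"dx":0,"dy":0.036,"dz":0,"twist":0},
    {"jaw":0.2,"dx":0,"dy":0,"dz":0,"twist":0},
    {"jaw":0.2,"dx":0,"dy":0,"dz":0,"twist":0},
    {"jaw":0.2,"dx":0,"dy":0,"dz":0,"twist":0},
  ],
)

```text
t: 12.3
eef_pos: [0.4745, -0.1719, 0.1781]
ee_rot: [-3.141, -0.0, -1.57]
force: [1.2, -0.5, 0.1]
width: 0.0527
gripper_force: 0.0
```

Request:
move_arm(
  increments=[
    {"jaw":0.2,"dx":0,"dy":0.001,"dz":0.025,"twist":0},
    {"jaw":0.2,"dx":0,"dy":0,"dz":0.025,"twist":0},
    {"jaw":0.2,"dx":0,"dy":0,"dz":0.02,"twist":0},
    {"jaw":0.2,"dx":0,"dy":0,"dz":0.0115,"twist":0},
    {"jaw":0.2,"dx":0,"dy":0,"dz":0,"twist":0},
    {"jaw":0.2,"dx":0,"dy":0,"dz":0,"twist":0},
    {"jaw":-1,"dx":0,"dy":0,"dz":0,"twist":0},
    {"jaw":-1,"dx":0,"dy":0,"dz":0,"twist":0},
    {"jaw":-1,"dx":0,"dy":0,"dz":0,"twist":0},
    {"jaw":-1,"dx":0,"dy":0,"dz":0,"twist":0},
    {"jaw":-1,"dx":0,"dy":0,"dz":0,"twist":0},
    {"jaw":-1,"dx":0,"dy":0,"dz":0,"twist":0},
  ],
)

```text
t: 13.3
eef_pos: [0.4732, -0.1719, 0.097]
ee_rot: [-3.14, -0.0, -1.57]
force: [-0.6, 0.4, 4.0]
width: 0.0256
gripper_force: 25.0
```

Request:
move_arm(
  increments=[
    {"jaw":-1,"dx":0,"dy":0,"dz":-0.01,"twist":0},
    {"jaw":-1,"dx":0,"dy":0,"dz":-0.015,"twist":0},
    {"jaw":-1,"dx":0,"dy":0,"dz":-0.02,"twist":0},
    {"jaw":-1,"dx":0,"dy":0,"dz":-0.025,"twist":0},
    {"jaw":-1,"dx":0,"dy":0,"dz":-0.03,"twist":0},
    {"jaw":-1,"dx":0,"dy":0,"dz":-0.035,"twist":0},
    {"jaw":-1,"dx":0,"dy":0,"dz":-0.035,"twist":0},
    {"jaw":-1,"dx":0,"dy":0,"dz":-0.035,"twist":0},
    {"jaw":-1,"dx":0,"dy":0,"dz":-0.035,"twist":0},
    {"jaw":-1,"dx":0,"dy":0,"dz":-0.013,"twist":0},
    {"jaw":-1,"dx":0,"dy":0,"dz":0,"twist":0},
  ],
)

```text
t: 14.22
eef_pos: [0.4737, -0.1722, 0.3544]
ee_rot: [-3.134, -0.001, -1.57]
force: [-0.4, -0.6, -0.2]
width: 0.025
gripper_force: 25.0
```

Request:
move_arm(
  increments=[
    {"jaw":-1,"dx":-0.025,"dy":-0.003,"dz":0,"twist":0},
    {"jaw":-1,"dx":-0.035,"dy":-0.005,"dz":0,"twist":0},
    {"jaw":-1,"dx":-0.035,"dy":-0.005,"dz":0,"twist":0},
    {"jaw":-1,"dx":-0.035,"dy":-0.005,"dz":0,"twist":0},
    {"jaw":-1,"dx":-0.035,"dy":-0.005,"dz":0,"twist":0},
    {"jaw":-1,"dx":-0.035,"dy":-0.005,"dz":0,"twist":0},
    {"jaw":-1,"dx":-0.035,"dy":-0.005,"dz":0,"twist":0},
    {"jaw":-1,"dx":-0.035,"dy":-0.005,"dz":0,"twist":0},
    {"jaw":-1,"dx":-0.035,"dy":-0.005,"dz":0,"twist":0},
    {"jaw":-1,"dx":-0.035,"dy":-0.005,"dz":0,"twist":0},
    {"jaw":-1,"dx":-0.035,"dy":-0.005,"dz":0,"twist":0},
    {"jaw":-1,"dx":0,"dy":0,"dz":0,"twist":0},
  ],
)

```text
t: 15.22
eef_pos: [0.5258, 0.2077, 0.3479]
ee_rot: [3.14, -0.001, -1.568]
force: [1.1, -0.9, -0.3]
width: 0.0253
gripper_force: 25.0
```

Request:
move_arm(
  increments=[
    {"jaw":-1,"dx":-0.03,"dy":-0.003,"dz":0,"twist":0},
    {"jaw":-1,"dx":-0.035,"dy":-0.004,"dz":0,"twist":0},
    {"jaw":-1,"dx":-0.035,"dy":-0.004,"dz":0,"twist":0},
    {"jaw":-1,"dx":-0.035,"dy":-0.003,"dz":0,"twist":0},
    {"jaw":-1,"dx":0,"dy":0,"dz":0.02,"twist":0},
    {"jaw":-1,"dx":0,"dy":0,"dz":0.02,"twist":0},
    {"jaw":-1,"dx":0,"dy":0,"dz":0.018,"twist":0},
    {"jaw":-1,"dx":0,"dy":0,"dz":0,"twist":0},
    {"jaw":-1,"dx":0,"dy":0,"dz":0,"twist":0},
    {"jaw":-1,"dx":0,"dy":0,"dz":0,"twist":0},
    {"jaw":-1,"dx":0,"dy":0,"dz":0,"twist":0},
  ],
)

```text
t: 16.13
eef_pos: [0.5402, 0.3382, 0.2929]
ee_rot: [-3.14, 0.001, -1.571]
force: [-0.1, -0.2, -0.1]
width: 0.0252
gripper_force: 25.0
```

```bash
python3 - <<'E'
from h import *
f,I=look("v1","tenon_top","ferrule_a")
b=arm.grab_frame("side");cv2.imwrite("pics/v1s.png",b)
a=arm.grab_frame("scene");cv2.imwrite("pics/v1a.png",a)
for c in("scene","side"):
  for n in("ferrule_a","tenon_top"):print(c,n,[(np.round(d["position"],3).tolist(),round(d["score"],2)) for d in arm.pinpoint(c,n)][:2])
r=lambda i,s:cv2.resize(i,s,interpolation=cv2.INTER_CUBIC)
cv2.imwrite("pics/v1c.png",np.hstack([r(f[220:400,240:400],(480,540)),np.vstack([r(b[330:420,210:300],(270,270)),r(a[130:220,410:500],(270,270))])]))
E
```

```text
16.13 [0.5402 0.3382 0.2929] [-3.140e+00  1.000e-03 -1.571e+00] 0.0252 [-0.1 -0.2 -0.1] 24.999744901433587
cam [[-1.0, 0.0, 0.001, 0.54], [0.0, 0.953, 0.304, 0.256], [-0.001, 0.304, -0.953, 0.386], [0.0, 0.0, 0.0, 1.0]] f 381.30017927800975
tenon_top []
ferrule_a [([0.5409, 0.3406, 0.2209], 0.94)]
scene ferrule_a [([0.54, 0.34, 0.225], 0.66), ([0.646, -0.176, 0.001], 0.64)]
scene tenon_top [([0.539, 0.344, 0.196], 0.83)]
side ferrule_a [([0.546, 0.336, 0.223], 0.67)]
side tenon_top [([0.538, 0.348, 0.194], 0.85)]
```

View pics/v1c.png

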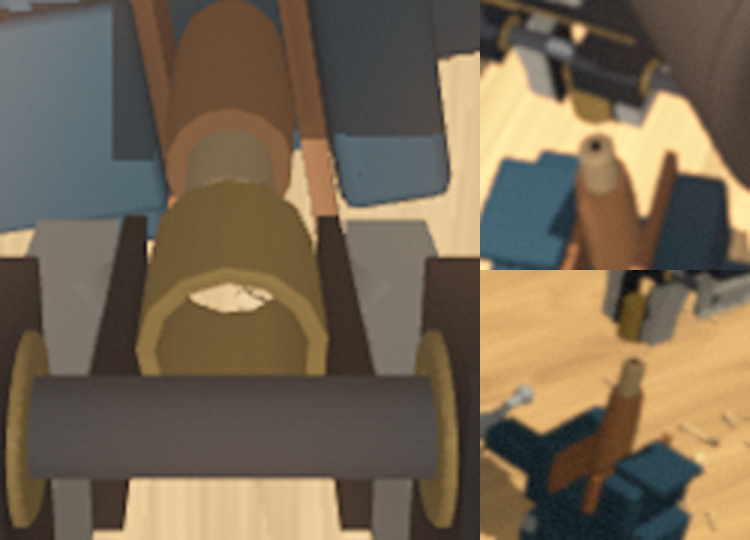

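The wrist crop shows the tenon foot's front edge at full-image (316.7,262.7) and the shoulder's front edge at (317.3,256.7). The ferrule's lower front edge is at (317.3,280.3) and its upper front rim at (317.3,309). Nothing is touching.

```bash
python3 - <<'E'
from h import *
I=arm.camera_info("wrist");z=arm.get_state()['eef_pos'][2]-.0705
p=lambda *a:np.round(ray(I,*a),4)
print(z,arm.get_state()['eef_pos'],"tenon",p(316.7,262.7,.167)+[0,.009,0],"shoulder",p(317.3,256.7,.167)+[0,.013,0],"fer",p(317.3,280.3,z)+[0,.013,0],p(317.3,309,z+.03)+[0,.013,0])
# tenon top centre in scene/side: compare at z=.195
S,D=arm.camera_info("scene"),arm.camera_info("side")
print(ray(D,210+115/3,330+143/3,.195),ray(S,410+150/3,130+95/3,.195))
E
```

```text
0.22099097893825442 [0.53972308 0.33814914 0.29149098] tenon [0.5396 0.3458 0.167 ] shoulder [0.5392 0.346  0.167 ] fer [0.5393 0.3384 0.221 ] [0.5394 0.3377 0.251 ]
[0.54008803 0.34490741 0.195     ] [0.54328363 0.34121295 0.195     ]
```

Request:
move_arm(
  increments=[
    {"jaw":-1,"dx":-0.008,"dy":0,"dz":0,"twist":0},
    {"jaw":-1,"dx":0,"dy":0,"dz":0.006,"twist":0},
    {"jaw":-1,"dx":0,"dy":0,"dz":0.006,"twist":0},
    {"jaw":-1,"dx":0,"dy":0,"dz":0.006,"twist":0},
    {"jaw":-1,"dx":0,"dy":0,"dz":0,"twist":0},
    {"jaw":-1,"dx":0,"dy":0,"dz":0,"twist":0},
    {"jaw":-1,"dx":0,"dy":0,"dz":0,"twist":0},
    {"jaw":-1,"dx":0,"dy":0,"dz":0,"twist":0},
    {"jaw":-1,"dx":0,"dy":0,"dz":0,"twist":0},
    {"jaw":-1,"dx":0,"dy":0,"dz":0,"twist":0},
  ],
)

```text
t: 17.42
eef_pos: [0.5398, 0.3462, 0.2737]
ee_rot: [-3.141, 0.0, -1.571]
force: [-0.1, 0.2, -0.9]
width: 0.0255
gripper_force: 25.0
```

```bash
python3 - <<'E'
from h import *
f,I=look("v2","ferrule_a")
b=arm.grab_frame("side");a=arm.grab_frame("scene")
for c in("scene","side"):
  for n in("ferrule_a","tenon_top"):print(c,n,[(np.round(d["position"],3).tolist(),round(d["score"],2)) for d in arm.pinpoint(c,n)][:2])
r=lambda i,s:cv2.resize(i,s,interpolation=cv2.INTER_CUBIC)
cv2.imwrite("pics/v2c.png",np.hstack([r(f[220:400,240:400],(480,540)),np.vstack([r(b[350:400,220:270],(270,270)),r(a[140:190,435:485],(270,270))])]))
E
```

```text
17.42 [0.5398 0.3462 0.2737] [-3.141  0.    -1.571] 0.0255 [-0.1  0.2 -0.9] 24.99958723783493
cam [[-1.0, 0.0, -0.0, 0.54], [0.0, 0.953, 0.303, 0.264], [0.0, 0.303, -0.953, 0.367], [0.0, 0.0, 0.0, 1.0]] f 381.30017927800975
ferrule_a [([0.5412, 0.346, 0.2002], 0.69)]
scene ferrule_a [([0.646, -0.178, -0.002], 0.69), ([0.54, 0.346, 0.207], 0.44)]
scene tenon_top [([0.543, 0.346, 0.194], 0.74)]
side ferrule_a [([0.545, 0.345, 0.203], 0.4)]
side tenon_top [([0.542, 0.35, 0.194], 0.98), ([0.541, 0.343, 0.004], 0.43)]
```

View pics/v2c.png

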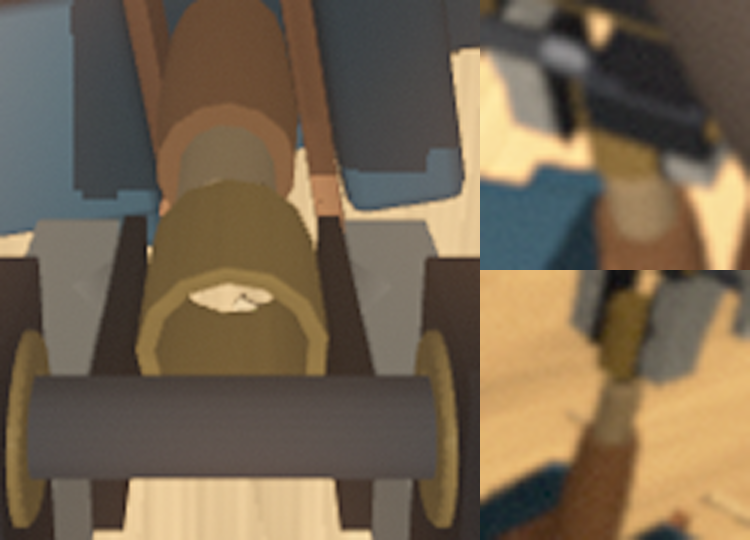

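```bash
python3 - <<'E'
from h import *
I=arm.camera_info("wrist");s=arm.get_state();z=s['eef_pos'][2]-.0705
p=lambda *a:np.round(ray(I,*a),4)
print(z,s['eef_pos'],"tenon",p(316,261.3,.167)+[0,.009,0],"shoulder",p(315.9,254.7,.167)+[0,.013,0],"fer",p(317.2,280.3,z)+[0,.013,0],p(317.5,309,z+.03)+[0,.013,0])
E
```

```text
0.2028245999960197 [0.53972725 0.34613639 0.2733246 ] tenon [0.54   0.3463 0.167 ] shoulder [0.54   0.3464 0.167 ] fer [0.5394 0.3464 0.2028] [0.5393 0.3457 0.2328]
```

```bash
python3 -c "
from station import arm
print(arm.job_done())"
```

```text
the job is handed in; nothing more can be done
None
```

The job is handed in, with no verdict shown: the wide-bore ferrule slid fully home on the gauge pin, the other is in the middle-sized tin, and the arm is holding the good ferrule about 8 mm above the tenon, in line to within about 1 mm by the wrist camera.

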